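Slide the fiche carrier over the light window

TASK

Slide the glass fiche carrier across the black light stage until the whole of the blue fiche in it lies over the white lit window, so that all of it is lit from below and can be read. Move it by its frame and keep it flat on the stage the whole way; do not touch the glass, and leave the loupe, the film reel, the film box and the brush where they are.

Things in the scene. Friction and masses are not known exactly. Their poses are not given: they have to be found in the camera images.
- stage: light stage: slim black light box, fixed, 400 (x) x 500 (y) x 18 mm high, flat smooth top 18 mm above the bench. Origin on the bench under its middle; x points away from the robot (turned up to 0.2 rad either way), y to the left, z up. Position and turn vary
- window (a point): middle of the white lit window, on the stage's top face, 60 mm along x from the stage's middle. The window lies flush in the top (no step) and measures 136 (x) x 180 mm (y); its axes are the stage's
- carrier: loose fiche carrier: flat grey frame 152 (x) x 196 (y) x 24 mm high, square-edged, with upright outer sides, about 0.65 kg, too wide to grasp across, lying on the stage and sliding freely over it. The sides' bars are 21 mm wide near and far, 22 mm left and right, round a glazed opening of 110 x 152 mm. Origin on the middle of its underside, z up, x away from the robot within about 0.5 rad, the black lift mark on its near (-x) bar
- glass: the clear glass in the carrier, with the blue fiche (105 x 148 mm, centred in the carrier, long side along y) under it; the glass's top face lies 5 mm below the frame's top. Same origin and axes as the carrier. Not to be touched
- fiche_far_left (a point): corner of the blue fiche at carrier x +52.5, y +74 mm, 14.5 mm above the carrier's underside
- fiche_far_right (a point): corner of the blue fiche at carrier x +52.5, y -74 mm
- fiche_near_left (a point): corner of the blue fiche at carrier x -52.5, y +74 mm
- fiche_near_right (a point): corner of the blue fiche at carrier x -52.5, y -74 mm
- loupe: standing loupe, clear foot, black body with a teal ring, 62 mm across, 60 mm high, loose, standing at a far corner of the stage; its origin on the middle of its underside, z up
- reel: film reel lying flat, grey flanges, 92 mm across, 40 mm high, loose, lying at the other far corner of the stage; its origin on the middle of its underside, z up
- film_box: cream cardboard film box, 102 x 102 x 42 mm, loose, on the bench to the left of the stage; its origin on the middle of its underside, z up
- brush: flat dusting brush with wooden handle, 163 mm long, 60 mm wide, 16 mm high, loose, on the bench to the right of the stage; its length from x -100 to +63 mm, origin on its underside

How it is judged:
At the end, for the whole second after the job is handed in: All four corners of the blue fiche lie over the lit window (within 68 mm of its middle along x and 90 mm along y: about 15 mm of room each way when square), with the carrier flat on the stage and at rest (x of fiche_far_left in the frame of window between -0.068 and 0.068 m and y of fiche_far_left in the frame of window between -0.09 and 0.09 m and x of fiche_far_right in the frame of window between -0.068 and 0.068 m and y of fiche_far_right in the frame of window between -0.09 and 0.09 m and x of fiche_near_left in the frame of window between -0.068 and 0.068 m and y of fiche_near_left in the frame of window between -0.09 and 0.09 m and x of fiche_near_right in the frame of window between -0.068 and 0.068 m and y of fiche_near_right in the frame of window between -0.09 and 0.09 m and z of carrier in the frame of window below 0.004 m and angle between carrier's own z axis and vertical below 0.04 rad and linear speed of carrier below 0.01 m/s); the robot touches nothing.
It fails at once if the carrier is lifted more than 8 mm off the stage, falls off it or is tipped more than 0.12 rad (z of carrier in the frame of window above 0.008 m or z of carrier in the frame of window below -0.008 m or angle between carrier's own z axis and vertical above 0.12 rad).
It fails at once if the glass is touched with more than 1 N (contact force between any of the fingers, the arm and glass above 1 N).
It fails at once if a bystander (loupe, reel, film box or brush) is moved more than 20 mm (distance of any of loupe, reel, film_box, brush from where it was at the start of the episode above 0.02 m).
It also fails if it takes over 72 s, if anything falls off the work surface, if the arm or the gripper's body presses on something with over 40 N, if the wrist force passes 120 N, or if a joint passes its speed limit or range.

ROBOT

A 6-joint arm with a two-finger parallel gripper is mounted at the origin on the work surface. World frame = base frame: x ahead of the robot, y to its left, z up, the work surface at z = 0. Lengths are in m, angles in rad, forces in N, time in s.
With the tool pointing down it reaches from about 0.3 to 0.85 m from the base axis. Payload 5.4 kg.
Tool frame: the origin (TCP) lies midway between the tips of the shut fingers; the grasp point (between the pads) lies 19 mm behind it; z points along the fingers, y is the line along which they close (so a half turn about z gives the same grasp; the last joint's range is limited). The gripper opens to 85 mm and grips with 20 to 120 N. Pads are 22 mm wide; open, the fingers measure 114 mm over their backs; the gripper's body (76 mm by 85 mm) begins 54 mm behind the grasp point. The pads swing forward as they close: fully open they stand 13 mm farther back than shut.
Start: joints at [-1.312, 0.158, 1.597, -0, 1.386, -0.21], TCP at [0.26, -0.513, 0.231] pointing down, gripper open.
Joint ranges: [-2.91, 2.91], [-0.94, 2.29], [0.18, 2.7], [-1.29, 4.43], [0.17, 2.64], [-3, 3]. Speed limits (rad/s): [2.57, 2.57, 3.14, 3.14, 3.14, 3.14].

INTERFACE

Orientations are given as a 3x3 rotation matrix whose columns are the frame's x, y, z axes.
In Python, from rig import arm gives the robot as it stands.
- The arm moves only by the tool jog_arm, never from a script. Its argument "plan" is text: rows parted by semicolons, each of 4 numbers parted by spaces: the shift along the world's x, y, z in mm, then the turn about the world's z in rad. A call has 1 to 10 rows; each row is the pose to reach, as a shift and turn from the pose commanded when the call began; what a row does not reach only later rows make up. A row lasts 1/12 s, in which the tool goes at most 41.7 mm and 7.16 degrees, less where a joint would pass 70% of its speed; a pose out of reach is approached as far as the arm can. A call with a gripper value outside its range is refused whole. "hand" is the finger opening in mm, from 0 to 85.4, set as the call begins (left out, the last holds). The fingers move at their own pace and stop on an object; "squeeze" is the grip in N (left out, the last holds). Time passes only in rows, so rows that repeat a pose let the fingers close. It gives the time, the measured TCP pose, the force, the opening and the grip force at its end, in the units of the state.
- arm.read_state(): the state, without advancing time (a new reading comes with each control period).
- arm.camera(name): name is "scene" or "top" or "wrist"; returns a dict with "color" (400x640x3 uint8, red, green, blue), "fx", "fy", "cx", "cy" (pixels), "k1" (the pictures are not rectified: a ray, as slopes to the right and down, at radius r is drawn at 1 + k1 r^2 times it, then the intrinsics apply), "eye" and "rotation" of the camera in the world; the wrist camera has in their place "mount" (4x4, takes a point from camera to tool coordinates, whose origin is the TCP and whose axes are the flange's). Camera axes: x right, y up, looking along -z (the intrinsics and any distortion apply to the point x, -y, -z); pixel columns grow to the right and rows downward; lengths in m; the calibration is good to about 2 mm. A picture is of the moment at which its call begins: read the wrist's pose just before it. There is no depth.
- arm.job_done(): hands the job in; it is judged then, once.
Trained networks look in the newest picture that a camera, given by its name, has taken for a name from the list of things; names that differ only in an ending like _2 or _b are one class to them, and where a whole thing is asked for, a point or a joint stands for the part that bears it (a point fixed in the world has none). Each returns a list of dicts, best first, with "score" (0 to 1); they miss things now and then, are a little off and sometimes report something else, mostly with a low value. They report only what shows in the picture. A call takes as long as a camera call.
- arm.silhouettes(camera, target): "region" (400x640 bool, what is visible of it) and "rect" ([centre column, centre row, width, height] in pixels, round what is visible of it).
The state is a dict: "clock": time; "qpos": joint angles; "qvel": joint speeds; "joint_efforts": joint torques, N m; "ee_pos": TCP position; "ee_rot": TCP orientation; "wrist_force": force on the tool from outside, world axes, zero at the start; "ft_torque": the same for the moment, N m; "width": finger opening in m; "finger_force": force on a finger pad.
Only numpy, scipy, OpenCV 4.12 (cv2) and the standard library are available. Lean on these libraries where they do the work, as an engineer would, in place of code of your own. Each camera call takes 0.05 s, during which the arm holds its last target. There are 200 camera calls.

## Working session

There is one attempt and no reset: what is moved stays moved. The work goes in short steps, Python scripts to look and compute and a tool call to move; the robot and the scene stay as the last step left them, time stands still between calls to the robot, and variables do not carry over. Pictures are saved under pics/ and viewed, at most 10 in all, crops included, and the job is handed in when it is done.

Besides the shell and the picture viewer there is one more tool, called after "Request:" as name(argument=value, ...), one argument or row to a line, values as JSON. jog_arm: Moves the arm, as the interface text tells. Its arguments: {"type":"object","properties":{"plan":{"type":"string"},"hand":{"type":"number"},"squeeze":{"type":"number"}},"required":["plan"]}

```bash
ls; mkdir -p pics; cat > h.py <<'E'
import numpy as np, cv2
from rig import arm
def ray(c,uv):
    uv=np.atleast_2d(uv).astype(float)
    K=np.array([[c['fx'],0,c['cx']],[0,c['fy'],c['cy']],[0,0,1]])
    p=cv2.undistortPoints(uv.reshape(-1,1,2),K,np.array([c['k1'],0,0,0.])).reshape(-1,2)
    return np.c_[p[:,0],-p[:,1],-np.ones(len(p))]@np.array(c['rotation']).T
def onz(c,uv,z):
    d=ray(c,uv);e=np.array(c['eye']);return e+d*((z-e[2])/d[:,2])[:,None]
def quad(region):
    cs,_=cv2.findContours(region.astype(np.uint8),cv2.RETR_EXTERNAL,cv2.CHAIN_APPROX_NONE)
    return max(cs,key=cv2.contourArea).reshape(-1,2)
E
python3 - <<'E'
from h import *
c=arm.camera('top')
cv2.imwrite('pics/top.png',c['color'][:,:,::-1])
print(c['eye'],np.round(c['rotation'],3))
for n,z in [('stage',.018),('window',.018),('carrier',.042),('glass',.037),('loupe',.06),('reel',.04),('film_box',.042),('brush',.016)]:
    for s in arm.silhouettes('top',n)[:1]:
        q=quad(s['region']); w=onz(c,q,z)[:,:2].astype(np.float32)*1000
        r=cv2.minAreaRect(w); print(n,round(s['score'],2),np.round(s['rect']),np.round(r[0]),np.round(r[1]),round(r[2],1))
s=arm.read_state();print(s['clock'],s['ee_rot'],s['wrist_force'])
E
```

```text
pics
[0.36724828 0.01664024 1.46518244] [[-0.001  0.985 -0.17 ]
 [-1.     0.001  0.008]
 [ 0.008  0.17   0.985]]
stage 0.78 [314. 209. 157. 132.] [589.   9.] [498. 397.] 79.5
window 0.61 [313. 208. 153. 126.] [591.   8.] [503. 408.] 79.5
carrier 0.94 [301. 220.  64.  55.] [532.  60.] [202. 155.] 75.4
glass 0.57 [302. 222.  47.  38.] [531.  59.] [151. 109.] 75.9
loupe 0.63 [377. 177.  21.  21.] [ 680. -205.] [57. 69.] 44.7
reel 0.71 [268. 157.  28.  24.] [760. 178.] [97. 93.] 0.9
film_box 0.65 [299. 220.  68.  52.] [531.  59.] [200. 156.] 75.5
brush 0.94 [458. 223.  29.  40.] [ 510. -500.] [156.  60.] 24.0
0.45 [[ 8.92113332e-01  4.51811684e-01 -6.73547071e-05]
 [ 4.51811689e-01 -8.92113317e-01  1.67275972e-04]
 [ 1.54892074e-05 -1.79660769e-04 -9.99999984e-01]] [0.58676623 0.72848732 0.22109615]
```

View pics/top.png

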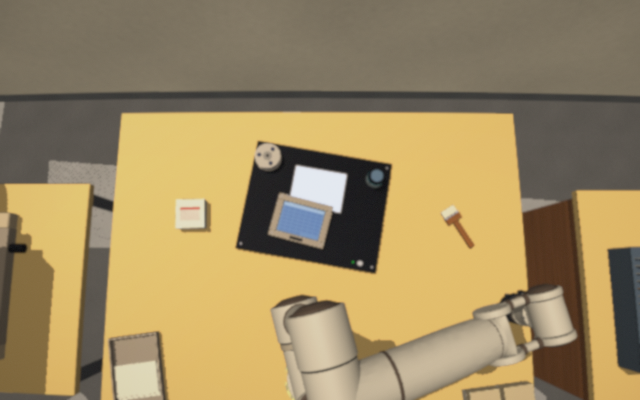

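The top view shows the carrier at about (301,220), with the window up and to its right at (318,188). The reel is at (268,157), the loupe at (376,177), and the film box at (191,214); the network mislabelled the box. The stage is turned about -10.5° and the carrier about -14.5°. The carrier has to go about +125 mm along stage x and -40 mm along stage y. I'll push its left side first, with both finger tips.

Request:
jog_arm(
  plan="16 38 0 0.08;32 76 0 0.16;48 114 0 0.24;64 152 0 0.32;80 190 0 0.4;96 228 0 0.48;112 266 0 0.56;128 304 0 0.64;144 342 0 0.72;160 380 0 0.8",
  hand=85,
)

```text
clock: 1.28
ee_pos: [0.4202, -0.1311, 0.2317]
ee_rot: [[0.294, 0.956, 0.001], [0.956, -0.294, -0.001], [-0.0, 0.001, -1.0]]
wrist_force: [1.1, -0.4, 0.2]
width: 0.0851
finger_force: 0.0
```

Request:
jog_arm(
  plan="16 36 0 0.03;32 72 0 0.05;48 108 0 0.05;64 144 0 0.05;80 180 0 0.05;96 216 0 0.05;112 252 0 0.05;128 288 0 0.05;147 328 0 0.05;147 328 0 0.05",
)

```text
clock: 2.12
ee_pos: [0.5678, 0.2007, 0.2304]
ee_rot: [[0.245, 0.97, 0.0], [0.97, -0.245, 0.003], [0.003, -0.001, -1.0]]
wrist_force: [0.0, 0.7, -0.4]
width: 0.0847
finger_force: 0.0
```

```bash
python3 - <<'E'
from h import *
s=arm.read_state(); c=arm.camera('wrist')
print(s['clock'],s['ee_pos'],np.round(s['ee_rot'],3),s['qpos'],s['wrist_force'])
M=np.array(c['mount']);print(np.round(M,3))
R=np.array(s['ee_rot']);c['rotation']=R@M[:3,:3];c['eye']=np.array(s['ee_pos'])+R@M[:3,3]
cv2.imwrite('pics/w1.png',c['color'][:,:,::-1])
print(np.round(onz(c,[[0,0],[639,0],[639,399],[0,399]],.042)[:,:2]*1000))
for n,z in [('carrier',.042),('glass',.037)]:
    for q in arm.silhouettes('wrist',n)[:1]:
        w=onz(c,quad(q['region']),z)[:,:2].astype(np.float32)*1000
        print(n,q['score'],q['rect'],cv2.minAreaRect(w))
E
```

```text
2.1167 [0.56781276 0.20070114 0.23037163] [[ 0.245  0.97   0.   ]
 [ 0.97  -0.245  0.003]
 [ 0.003 -0.001 -1.   ]] [0.13797959 0.2280824  1.51888946 0.00264575 1.39421797 0.38462401] [ 0.02938355  0.69766499 -0.37956208]
[[-0.     0.952  0.305  0.077]
 [ 1.     0.     0.001  0.002]
 [ 0.     0.305 -0.952 -0.141]
 [ 0.     0.     0.     1.   ]]
[[ 337.  418.]
 [ 870.  283.]
 [ 883. -176.]
 [ 104.   21.]]
carrier 0.72 [326.6, 287.0, 141.9, 151.8] ((536.0181274414062, 64.82601165771484), (200.9494171142578, 151.52517700195312), 75.29708099365234)
glass 0.6 [323.3, 292.9, 99.0, 114.3] ((535.3590087890625, 60.27443313598633), (149.65127563476562, 109.28241729736328), 75.38131713867188)
```

View pics/w1.png

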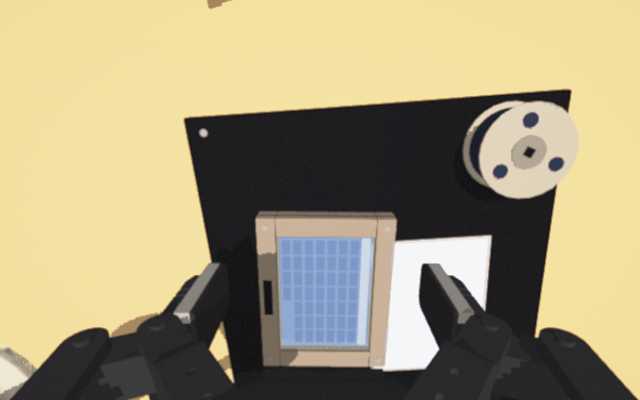

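The wrist view agrees: the carrier centre is at about (534,60) and the left side is clear. The gripper is about 36 mm outside that side, so I'll descend.

Request:
jog_arm(
  plan="0 0 -40 0;0 0 -80 0;0 0 -120 0;0 0 -160 0;0 0 -190 0;0 0 -203 0;0 0 -207 0;0 0 -211 0;0 0 -214 0;0 0 -214 0",
)

```text
clock: 3.1
ee_pos: [0.5683, 0.195, 0.0191]
ee_rot: [[0.25, 0.968, 0.003], [0.968, -0.25, 0.0], [0.001, 0.003, -1.0]]
wrist_force: [1.0, 0.2, 0.7]
width: 0.0847
finger_force: 0.0
```

Request:
jog_arm(
  plan="-1 -6 -4 0;-2 -12 -4 0;-3 -18 -4 0;-4 -22 -4 0;-5 -26 -4 0;-5.5 -30 -4 0.0;-6.5 -34 -4 0.01;-7 -38 -4 0.02;-8 -42 -4 0.03;-8 -42 -4 0.03",
)

```text
clock: 3.93
ee_pos: [0.5587, 0.1525, 0.0134]
ee_rot: [[0.22, 0.976, -0.0], [0.976, -0.22, -0.0], [-0.0, -0.0, -1.0]]
wrist_force: [-0.2, 2.5, 1.6]
width: 0.0851
finger_force: 0.9
```

```bash
cat >> h.py <<'E'
def look(name,png=None,ns=('carrier','glass')):
    s=arm.read_state(); c=arm.camera(name)
    if name=='wrist':
        M=np.array(c['mount']);R=np.array(s['ee_rot']);c['rotation']=R@M[:3,:3];c['eye']=np.array(s['ee_pos'])+R@M[:3,3]
    if png: cv2.imwrite(png,c['color'][:,:,::-1])
    print(name,s['clock'],np.round(s['ee_pos'],4))
    for n in ns:
        for q in arm.silhouettes(name,n)[:1]:
            w=onz(c,quad(q['region']),.037 if n=='glass' else .042)[:,:2].astype(np.float32)*1000
            print(n,q['score'],np.round(q['rect']),cv2.minAreaRect(w))
    return c
E
python3 - <<'E'
from h import *
look('top');look('wrist','pics/w2.png')
E
```

```text
top 3.9333 [0.5587 0.1525 0.0134]
carrier 0.87 [312. 223.  51.  51.] ((528.0966796875, 30.44037628173828), (169.72845458984375, 157.18580627441406), 75.8115005493164)
glass 0.96 [308. 223.  42.  37.] ((527.8964233398438, 39.70166015625), (144.5205841064453, 114.9653091430664), 77.37272644042969)
wrist 4.0833 [0.5588 0.1525 0.0132]
carrier 0.63 [322. 339. 357.  95.] ((556.1049194335938, 132.77548217773438), (46.661460876464844, 94.28463745117188), 77.29181671142578)
glass 0.71 [321. 376. 205.  24.] ((585.3333129882812, 102.23029327392578), (10.646413803100586, 17.7474308013916), 77.61862182617188)
```

View pics/w2.png

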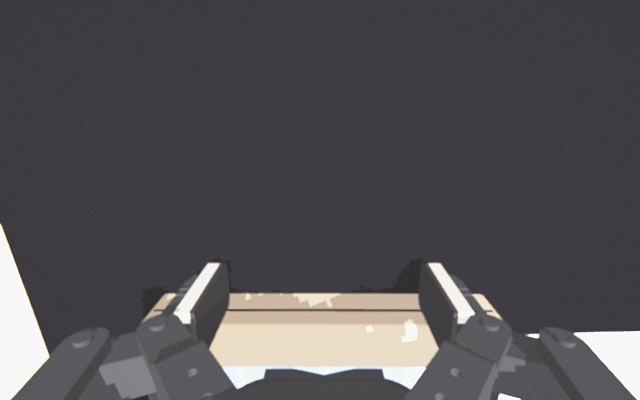

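The fingers are flat against the left bar and the carrier has begun to slide, yaw now about -12.6°. About 25 mm is left in this direction.

Request:
jog_arm(
  plan="-0.7 -4 0 0.008;-1.5 -8 0 0.016;-2.2 -12 0 0.024;-3 -16 0 0.032;-3.7 -20 0 0.038;-4.5 -24 0 0.038;-4.5 -24 0 0.038;-1 -5 0 0.038;4 20 0 0.038;8 36 0 0.038",
)

```text
clock: 5.07
ee_pos: [0.5673, 0.1896, 0.0136]
ee_rot: [[0.183, 0.983, 0.001], [0.983, -0.183, -0.001], [-0.001, 0.001, -1.0]]
wrist_force: [-0.3, -0.1, -0.1]
width: 0.0849
finger_force: 0.0
```

Request:
jog_arm(
  plan="0 0 40 0;0 0 80 0;0 10 120 0;0 20 160 0;0 40 200 0;-40 40 200 -0.1;-80 40 200 -0.2;-120 40 200 -0.3;-160 30 200 -0.4;-160 30 200 -0.4",
)

```text
clock: 5.9
ee_pos: [0.3983, 0.2174, 0.2101]
ee_rot: [[0.553, 0.833, -0.009], [0.833, -0.553, -0.003], [-0.008, -0.005, -1.0]]
wrist_force: [-1.1, -0.0, -1.1]
width: 0.0851
finger_force: 0.0
```

```bash
python3 - <<'E'
from h import *
look('top','pics/t2.png',('carrier','glass','stage'));look('wrist')
E
```

```text
top 5.9 [0.3983 0.2174 0.2101]
carrier 0.84 [312. 220.  60.  47.] ((530.3255004882812, 19.12286376953125), (195.9564666748047, 157.27035522460938), 78.64376068115234)
glass 0.57 [313. 222.  48.  37.] ((531.8430786132812, 18.827560424804688), (156.16265869140625, 112.6924819946289), 77.9290771484375)
stage 0.79 [315. 206. 149. 135.] ((585.4058837890625, 9.2918701171875), (490.8809509277344, 390.701904296875), 79.9568099975586)
wrist 6.1 [0.4083 0.2188 0.2143]
carrier 0.6 [519. 245. 190. 182.] ((533.8624877929688, 25.85120391845703), (205.160400390625, 156.49378967285156), 78.93952941894531)
glass 0.6 [519. 258. 136. 139.] ((535.4173583984375, 18.819717407226562), (150.99066162109375, 109.32785034179688), 79.971435546875)
```

View pics/t2.png

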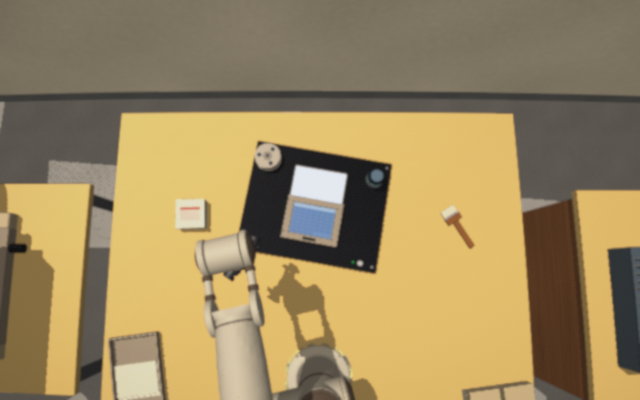

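The carrier is now square with the stage and in line with the window in y (centre about (532,19)). It needs about 117 mm more along stage x. I'll go round to the near side.

Request:
jog_arm(
  plan="0 -18 0 -0.12;0 -36 0 -0.24;0 -54 0 -0.36;0 -72 0 -0.48;0 -90 0 -0.6;0 -108 0 -0.72;3 -126 0 -0.84;5 -144 0 -0.96;9 -165 0 -1.08;9 -178 0 -1.17",
)

```text
clock: 7.08
ee_pos: [0.4172, 0.039, 0.2137]
ee_rot: [[0.982, -0.189, 0.001], [-0.189, -0.982, -0.001], [0.001, 0.001, -1.0]]
wrist_force: [-0.2, 0.0, 0.3]
width: 0.0851
finger_force: 0.0
```

Request:
jog_arm(
  plan="0 0 0 0;0 0 -40 0;0 0 -80 0;0 0 -120 0;0 0 -140 0;0 0 -140 0",
)

```text
clock: 7.58
ee_pos: [0.4118, 0.0422, 0.0686]
ee_rot: [[0.984, -0.18, -0.01], [-0.18, -0.984, 0.002], [-0.011, -0.0, -1.0]]
wrist_force: [-1.3, 0.8, 0.5]
width: 0.0849
finger_force: 0.0
```

Request:
jog_arm(
  plan="0 0 -30 0;0 0 -50 0;0 0 -60 0;0 0 -60 0;0 0 -60 0",
)

```text
clock: 8.0
ee_pos: [0.4172, 0.0411, 0.0145]
ee_rot: [[0.983, -0.181, 0.001], [-0.181, -0.984, -0.0], [0.001, -0.0, -1.0]]
wrist_force: [0.6, 0.8, 0.1]
width: 0.0849
finger_force: 0.0
```

Request:
jog_arm(
  plan="12 -2.2 0 0;22 -4 0 0;28 -5.2 0 0;34 -6.3 0 0;40 -7.4 0 0;46 -8.5 0 0;52 -9.6 0 0;58 -10.7 0 0;64 -11.8 0 0;70 -13 0 0",
)

```text
clock: 8.83
ee_pos: [0.4837, 0.0288, 0.0136]
ee_rot: [[0.983, -0.181, -0.006], [-0.181, -0.983, 0.001], [-0.006, -0.0, -1.0]]
wrist_force: [-8.3, 1.8, 6.9]
width: 0.0851
finger_force: 4.6
```

Request:
jog_arm(
  plan="6 -1.1 0 0;12 -2.2 0 0;18 -3.3 0 0;24 -4.4 0 0;30 -5.5 0 0;36 -6.6 0 0;42 -7.7 0 0;48 -8.8 0 0;54 -10 0 0;54 -10 0 0",
)

```text
clock: 9.67
ee_pos: [0.54, 0.0182, 0.0139]
ee_rot: [[0.983, -0.182, -0.001], [-0.182, -0.983, 0.0], [-0.001, -0.0, -1.0]]
wrist_force: [-0.9, 0.8, 1.3]
width: 0.0848
finger_force: 1.0
```

```bash
python3 - <<'E'
from h import *
look('top','pics/t3.png',('carrier','glass','stage'));look('wrist')
E
```

```text
top 9.6667 [0.54   0.0182 0.0139]
carrier 0.87 [316. 194.  55.  50.] ((624.4734497070312, 2.5159835815429688), (202.68702697753906, 152.81069946289062), 78.01382446289062)
glass 0.58 [319. 191.  40.  23.] ((653.8328857421875, -6.7450408935546875), (153.88653564453125, 56.681095123291016), 74.54314422607422)
stage 0.96 [313. 208. 156. 132.] ((585.8021240234375, 9.0299072265625), (497.2892761230469, 393.1284484863281), 80.12236785888672)
wrist 9.8667 [0.54   0.0182 0.0138]
carrier 0.72 [321. 137. 638. 275.] ((599.4564208984375, 7.224159240722656), (192.8848114013672, 93.57816314697266), 79.57933044433594)
glass 0.98 [318. 113. 490. 227.] ((609.8271484375, 5.1867828369140625), (151.20579528808594, 74.91349029541016), 79.72126007080078)
```

View pics/t3.png

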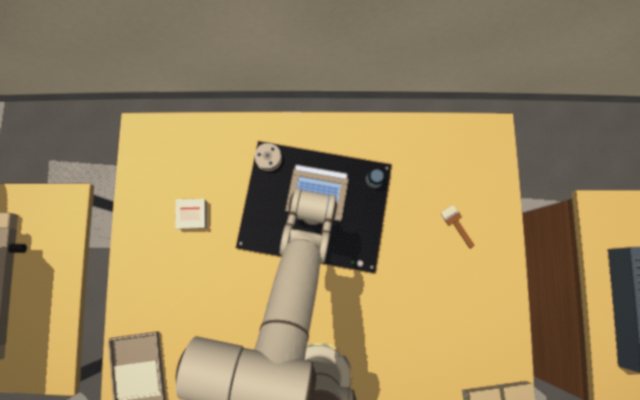

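The carrier is at about (625,2), square, with a strip of the window about 23 mm wide still showing beyond it. I'll push the last 21 mm, back off and check.

Request:
jog_arm(
  plan="5 -1 0 0;10 -1.9 0 0;15 -2.8 0 0;20.5 -3.8 0 0;20.5 -3.8 0 0;20.5 -3.8 0 0;10 -2 0 0;-10 2 0 0;-30 5 0 0;-50 8 0 0",
)

```text
clock: 10.85
ee_pos: [0.4898, 0.0259, 0.0135]
ee_rot: [[0.983, -0.182, 0.002], [-0.182, -0.983, -0.0], [0.002, 0.0, -1.0]]
wrist_force: [-1.1, -0.0, 0.1]
width: 0.0851
finger_force: 0.0
```

Request:
jog_arm(
  plan="0 0 40 0;0 0 80 0;0 0 120 0;-30 0 160 0;-60 0 200 0;-80 0 220 0;-80 0 220 0;-80 0 220 0",
)

```text
clock: 11.52
ee_pos: [0.411, 0.0256, 0.2364]
ee_rot: [[0.983, -0.183, 0.009], [-0.183, -0.983, -0.002], [0.009, 0.001, -1.0]]
wrist_force: [0.5, 0.1, -0.1]
width: 0.0854
finger_force: 0.0
```

```bash
python3 - <<'E'
from h import *
look('top',None,('carrier','glass','stage'));look('wrist','pics/w4.png',('carrier','glass','stage','window'))
c=arm.camera('scene');cv2.imwrite('pics/s4.png',c['color'][:,:,::-1])
E
```

```text
top 11.5167 [0.411  0.0256 0.2364]
carrier 0.73 [320. 190.  57.  51.] ((642.0009765625, -1.1395263671875), (192.2503204345703, 154.28851318359375), 78.50481414794922)
glass 0.98 [319. 192.  45.  36.] ((643.2489624023438, -3.0021896362304688), (153.2599334716797, 111.58106994628906), 77.91388702392578)
stage 0.72 [314. 208. 154. 136.] ((587.275634765625, 10.6151123046875), (497.82568359375, 396.81927490234375), 80.4406509399414)
wrist 11.7167 [0.4095 0.0261 0.2316]
carrier 0.72 [305.   0. 210.  -0.] ((567.5781860351562, 12.236480712890625), (182.2404022216797, 1.5680088996887207), 79.53910064697266)
stage 0.61 [304.  94. 530. 188.] ((485.2256164550781, 27.623016357421875), (462.6635437011719, 168.9913330078125), 79.66011047363281)
window 0.88 [302.  95. 535. 189.] ((485.61090087890625, 27.647064208984375), (462.09039306640625, 168.76829528808594), 79.8271713256836)
```

View pics/w4.png

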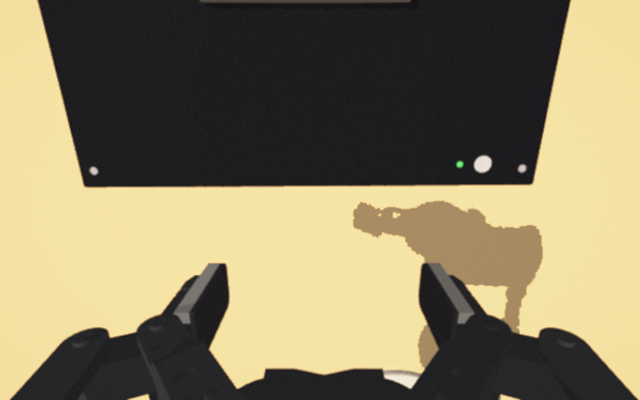

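View pics/s4.png

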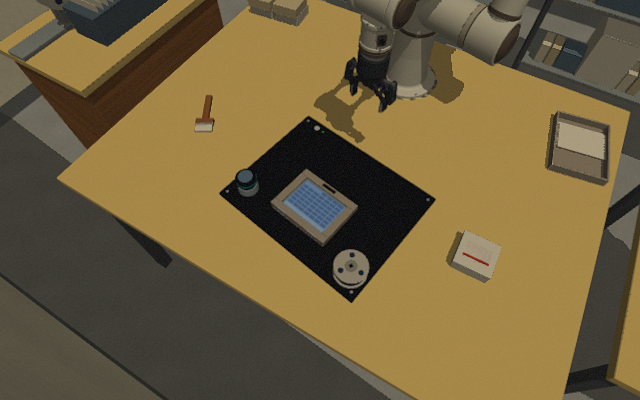

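The frame overhangs the window by only 8 mm on each side. No white shows past the frame in any view, so the carrier is within about 8 mm of centre (15 mm allowed). The loupe, reel, film box and brush look undisturbed and the gripper is clear, so I'll hand the job in.

```bash
python3 -c "
from rig import arm
print(arm.job_done())"
```

```text
the job is handed in; nothing more can be done
None
```

The carrier was slid flat onto the lit window and the job is handed in: the fiche sits within about 8 mm of the window's centre (15 mm allowed), nothing else was disturbed, and no verdict came back.

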